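# Load the laboratory shaker and set its speed

## Robot

A 6-joint arm with a two-finger parallel gripper is mounted at the origin on the work surface. World frame = base frame: x ahead of the robot, y to its left, z up, the work surface at z = 0. Lengths are in mm, angles in degrees, forces in N, time in s.
With the tool pointing down it reaches from about 300 to 850 mm from the base axis. Payload 4.2 kg.
Tool frame: the origin (TCP) lies between the finger pads; the fingertips stand 22 mm ahead of it and the grasp point (between the pads) lies 3 mm ahead of it; z points along the fingers, y is the direction in which the jaws open and shut (so a half turn about z gives the same grasp; the last joint's range is limited). The gripper opens to 91 mm and grips with 3 to 60 N. Pads are 32 mm wide; open, the fingers measure 118 mm over their backs; the gripper's body (76 mm by 178 mm) begins 60 mm behind the grasp point.
Start: joints at [-74.714, 18.312, 89.639, -0, 72.044, -1.146], TCP at [162.661, -551.527, 235.976] pointing down, gripper open.
Joint ranges: [-177.97, 177.97], [-48.28, 115.42], [12.27, 149.76], [-77.06, 257.06], [2.81, 150.46], [-146.56, 146.56]. Speed limits (degrees/s): [147.25, 147.25, 180, 180, 180, 180].

## Interface

Orientations are given as [roll, pitch, yaw] about the fixed x, y, z axes, in that order (R = Rz(yaw) Ry(pitch) Rx(roll)).
In Python, from workcell import * gives the robot as it stands.
- The arm moves only by the shell command python3 -m jog 'ROWS' [OPENING] [FORCE]. ROWS is text: rows parted by semicolons, each of 6 numbers parted by spaces: the shift along the tool's x, y, z in units of 0.5 m (1.0 is 0.5 m), then the turn, a rotation vector about the tool's x, y, z in units of pi/2 rad (1.0 is pi/2 rad). A call has 1 to 20 rows; each row is the pose to reach, as a shift and turn from the pose measured when the call began, along the tool's axes at that moment; what a row does not reach only later rows make up. A row lasts 1/12 s, in which the tool goes at most 41.7 mm and 7.16 degrees, less where a joint would pass 70% of its speed; a pose out of reach is approached as far as the arm can. A call with a number of a shift or a turn outside -1 to 1 is refused whole. A call with a gripper value outside its range is refused whole. OPENING is the opening, from -1 (shut) to 1 (fully open), set as the call begins (- or left out, the last holds). The fingers move at their own pace and stop on an object; FORCE is the grip in N (left out, the last holds). Time passes only in rows, so rows that repeat a pose let the fingers close. It gives the time, the measured TCP pose, the force and the opening at its end, in the units of the state.
- state(): the state, without advancing time (a new reading comes with each control period).
- grab_frame(name): name is "scene" or "top" or "wrist"; returns the picture (384x512x3 uint8, red, green, blue); there is no depth.
- calibration(name): a dict with "mtx" (3x3 intrinsics, pixels), "rvec" (rotation vector, rad) and "tvec" (3), from world to camera coordinates, as OpenCV has them. Camera axes: x right, y down, z forward; pixel columns grow to the right and rows downward; lengths in mm; the calibration is good to about 2 mm. The wrist camera is an equidistant fisheye: a pixel r from the principal point sees the ray r / f radians off the axis. A picture is of the moment at which its call begins: read the wrist's pose just before it. calibration takes no time and is no camera call; for the wrist camera it gives the pose at the moment of the call.
- job_done(): hands the job in, once; it reports no verdict.
Trained networks look in the newest picture that a camera, given by its name, has taken for a name from the list of things; names that differ only in an ending like _2 or _b are one class to them, and where a whole thing is asked for, a point or a joint stands for the part that bears it (a point fixed in the world has none). Each returns a list of dicts, best first, with "confidence" (0 to 1); they miss things now and then, are a little off and sometimes report something else, mostly with a low value. They report only what shows in the picture. A call takes as long as a camera call. They do not tell look-alikes from the thing itself.
- spot_in(query, camera): "rect" ([left, top, right, bottom] in pixels, round what is visible of it).
- tip_of(query, camera): "location" ([column, row] in pixels: a listed point, or the origin of a listed thing).
The state is a dict: "time_s": time; "qpos": joint angles; "qvel": joint speeds; "effort": joint torques, N m; "ee_pos": TCP position; "ee_rot": TCP orientation; "force": force on the tool from outside, world axes, zero at the start; "torque": the same for the moment, N m; "gripper_width": finger opening in mm.
Only numpy, scipy, OpenCV 4.12 (cv2) and the standard library are available. Lean on these libraries where they do the work, as an engineer would, in place of code of your own. Each camera call takes 0.05 s, during which the arm holds its last target. There are 200 camera calls.

## Task

One purple-capped jar is already standing in the shaker's tray: stand purple-capped jars from the bench in the tray beside it, set down and not dropped, until the tray holds exactly three. Only then turn the blue speed knob on the sloping panel until its white pointer is right at the green mark. Leave everything else standing where it is.

Things in the scene. Friction and masses are not known exactly. Their poses are not given: they have to be found in the camera images.
- shaker: Cream bench shaker, fixed, 240 (x) x 340 (y) x 140 mm. Base 55 mm high; tray on its +y half; on its -y half (y -15 to -165 mm) a pod whose front, its local -x, turned away from the robot, is a black panel sloping 35 degrees from level, from z 60 mm at x -110 mm up to z 140 mm at x 5 mm, then flat to x 115 mm. Origin: centre of the footprint, on the bench.
- tray_in (a point): Centre of the floor of the shaker's open aluminium tray, axes as the shaker's. Inner floor 210 (x) x 160 (y) mm, 68 mm above the bench; walls 5 mm thick, top 25 mm above the floor.
- knob_grip (a point): Grip point on the axis of the blue bar-shaped speed knob. z: the knob's axis, out of the panel (35 degrees from vertical, leaning to the shaker's -x); x: along the bar to its pointer end, turning with the knob. Bar 66 mm long (x), 16 mm thick (y), its top 11 mm above this point, its foot 23 mm below on a dark grey skirt 90 mm across; the panel is 31 mm below.
- pointer_point (a point): Point on the knob's white pointer line, at the edge of the dark grey skirt, 46 mm from the knob's axis; it turns with the knob. Axes as knob_grip.
- mark_point (a point): Inner end of the bright green mark on the panel's scale, on the same 46 mm circle: pointer_point must come here. x axis points radially outwards along the mark, z as the knob's axis. The mark's place on the scale varies; it cannot be shifted by touch.
- speed_knob (a joint): Angle of the knob, 0 to 4.71 rad, growing as it turns clockwise seen from outside the panel; it stays where it is left. At 0 the pointer is at the scale's lower left end, at 2.36 it points up the slope.
- set_mark (a joint): Angle of the green mark on the same scale: the knob is right when the two values are equal.
- jar0: Plastic sample jar with a purple screw cap, a plain cylinder 40 mm in diameter and 90 mm tall (cap: the top 22 mm), about 90 g. Origin: centre of its underside, z up. This one stands in the tray from the start.
- jar1: Plastic sample jar with a purple screw cap, a plain cylinder 40 mm in diameter and 90 mm tall (cap: the top 22 mm), about 90 g. Origin: centre of its underside, z up. Stands on the bench.
- jar2: Plastic sample jar with a purple screw cap, a plain cylinder 40 mm in diameter and 90 mm tall (cap: the top 22 mm), about 90 g. Origin: centre of its underside, z up. Stands on the bench.
- jar3: Plastic sample jar with a purple screw cap, a plain cylinder 40 mm in diameter and 90 mm tall (cap: the top 22 mm), about 90 g. Origin: centre of its underside, z up. Stands on the bench.
- jar4: Plastic sample jar with a purple screw cap, a plain cylinder 40 mm in diameter and 90 mm tall (cap: the top 22 mm), about 90 g. Origin: centre of its underside, z up. Stands on the bench.
- red_jar: Bystander: the same jar with a red cap (40 mm diameter, 90 mm tall). Origin: centre of its underside.
- amber_bottle: Bystander: amber glass bottle with white cap, 62 mm in diameter, 145 mm tall. Origin: centre of its underside.
- tub: Bystander: white plastic tub, 68 mm in diameter, 75 mm tall. Origin: centre of its underside.
- tube_rack: Bystander: black rack of capped tubes, 100 (x) x 70 (y) mm, 85 mm tall. Origin: centre of its underside.
There are look-alikes about, which are no part of the job. Leave any yellow look-alike of the jar0 alone. Leave any brown or turquoise look-alike of the jar3 alone.

How it is judged (in metres and radians):
On the way, in this order (a step that is already met when the one before it is completed fails the run):
1. the tray holds exactly three purple-capped jars, standing and let go, the other two still in their places on the bench (x of jar0 in the frame of tray_in between -0.095 and 0.095 m and y of jar0 in the frame of tray_in between -0.07 and 0.07 m and z of jar0 in the frame of tray_in between -0.008 and 0.008 m and angle between jar0's own z axis and vertical below 0.12 rad and linear speed of jar0 below 0.03 m/s and contact force between jar0 and the fingers below 0.1 N and distance of jar0 from where it was at the start of the episode below 0.04 m and ((x of jar1 in the frame of tray_in between -0.095 and 0.095 m and y of jar1 in the frame of tray_in between -0.07 and 0.07 m and z of jar1 in the frame of tray_in between -0.008 and 0.008 m and angle between each of jar1, jar2, jar3, jar4's own z axis and vertical below 0.12 rad and linear speed of each of jar1, jar2 below 0.03 m/s and contact force between each of jar1, jar2 and the fingers below 0.1 N and x of jar2 in the frame of tray_in between -0.095 and 0.095 m and y of jar2 in the frame of tray_in between -0.07 and 0.07 m and z of jar2 in the frame of tray_in between -0.008 and 0.008 m and distance of each of jar3, jar4 from where it was at the start of the episode below 0.04 m) or (x of jar1 in the frame of tray_in between -0.095 and 0.095 m and y of jar1 in the frame of tray_in between -0.07 and 0.07 m and z of jar1 in the frame of tray_in between -0.008 and 0.008 m and angle between each of jar1, jar2, jar3, jar4's own z axis and vertical below 0.12 rad and linear speed of each of jar1, jar3 below 0.03 m/s and contact force between each of jar1, jar3 and the fingers below 0.1 N and distance of each of jar2, jar4 from where it was at the start of the episode below 0.04 m and x of jar3 in the frame of tray_in between -0.095 and 0.095 m and y of jar3 in the frame of tray_in between -0.07 and 0.07 m and z of jar3 in the frame of tray_in between -0.008 and 0.008 m) or (x of jar1 in the frame of tray_in between -0.095 and 0.095 m and y of jar1 in the frame of tray_in between -0.07 and 0.07 m and z of jar1 in the frame of tray_in between -0.008 and 0.008 m and angle between each of jar1, jar2, jar3, jar4's own z axis and vertical below 0.12 rad and linear speed of each of jar1, jar4 below 0.03 m/s and contact force between each of jar1, jar4 and the fingers below 0.1 N and distance of each of jar2, jar3 from where it was at the start of the episode below 0.04 m and x of jar4 in the frame of tray_in between -0.095 and 0.095 m and y of jar4 in the frame of tray_in between -0.07 and 0.07 m and z of jar4 in the frame of tray_in between -0.008 and 0.008 m) or (distance of each of jar1, jar4 from where it was at the start of the episode below 0.04 m and angle between each of jar1, jar2, jar3, jar4's own z axis and vertical below 0.12 rad and x of jar2 in the frame of tray_in between -0.095 and 0.095 m and y of jar2 in the frame of tray_in between -0.07 and 0.07 m and z of jar2 in the frame of tray_in between -0.008 and 0.008 m and linear speed of each of jar2, jar3 below 0.03 m/s and contact force between each of jar2, jar3 and the fingers below 0.1 N and x of jar3 in the frame of tray_in between -0.095 and 0.095 m and y of jar3 in the frame of tray_in between -0.07 and 0.07 m and z of jar3 in the frame of tray_in between -0.008 and 0.008 m) or (distance of each of jar1, jar3 from where it was at the start of the episode below 0.04 m and angle between each of jar1, jar2, jar3, jar4's own z axis and vertical below 0.12 rad and x of jar2 in the frame of tray_in between -0.095 and 0.095 m and y of jar2 in the frame of tray_in between -0.07 and 0.07 m and z of jar2 in the frame of tray_in between -0.008 and 0.008 m and linear speed of each of jar2, jar4 below 0.03 m/s and contact force between each of jar2, jar4 and the fingers below 0.1 N and x of jar4 in the frame of tray_in between -0.095 and 0.095 m and y of jar4 in the frame of tray_in between -0.07 and 0.07 m and z of jar4 in the frame of tray_in between -0.008 and 0.008 m) or (distance of each of jar1, jar2 from where it was at the start of the episode below 0.04 m and angle between each of jar1, jar2, jar3, jar4's own z axis and vertical below 0.12 rad and x of jar3 in the frame of tray_in between -0.095 and 0.095 m and y of jar3 in the frame of tray_in between -0.07 and 0.07 m and z of jar3 in the frame of tray_in between -0.008 and 0.008 m and linear speed of each of jar3, jar4 below 0.03 m/s and contact force between each of jar3, jar4 and the fingers below 0.1 N and x of jar4 in the frame of tray_in between -0.095 and 0.095 m and y of jar4 in the frame of tray_in between -0.07 and 0.07 m and z of jar4 in the frame of tray_in between -0.008 and 0.008 m))), for 0.2 s.
2. the knob's pointer is at the green mark, within 6 mm on the 46 mm circle (about 7.5 degrees) (distance between pointer_point and mark_point below 0.006 m), for 0.2 s.
At the end, for the whole second after the job is handed in: Exactly three purple-capped jars stand let go and at rest on the tray floor: the first within 40 mm of its start, and two from the bench; the other two stand within 40 mm of their starts. The knob is still, its pointer within 6 mm (7.5 degrees) of the green mark (all of step 1 and distance between pointer_point and mark_point below 0.006 m and velocity of joint speed_knob between -0.05 and 0.05 rad/s); the robot touches nothing.
It fails at once if a bystander (red-capped jar, amber bottle, tub, tube rack) is shifted more than 30 mm or tipped (distance of any of red_jar, amber_bottle, tub, tube_rack from where it was at the start of the episode above 0.03 m or angle between any of red_jar, amber_bottle, tub, tube_rack's own z axis and vertical above 0.3 rad).
It fails at once if a purple-capped jar is tipped over (angle between any of jar0, jar1, jar2, jar3, jar4's own z axis and vertical above 0.8 rad).
It fails at once if a jar is dropped into the tray from more than 20 mm ((x of jar1 in the frame of tray_in between -0.095 and 0.095 m and y of jar1 in the frame of tray_in between -0.07 and 0.07 m and z of jar1 in the frame of tray_in above 0.02 m and contact force between jar1 and anything else below 0.01 N) or (x of jar2 in the frame of tray_in between -0.095 and 0.095 m and y of jar2 in the frame of tray_in between -0.07 and 0.07 m and z of jar2 in the frame of tray_in above 0.02 m and contact force between jar2 and anything else below 0.01 N) or (x of jar3 in the frame of tray_in between -0.095 and 0.095 m and y of jar3 in the frame of tray_in between -0.07 and 0.07 m and z of jar3 in the frame of tray_in above 0.02 m and contact force between jar3 and anything else below 0.01 N) or (x of jar4 in the frame of tray_in between -0.095 and 0.095 m and y of jar4 in the frame of tray_in between -0.07 and 0.07 m and z of jar4 in the frame of tray_in above 0.02 m and contact force between jar4 and anything else below 0.01 N)).
It also fails if it takes over 67 s, if anything falls off the work surface, if the arm or the gripper's body presses on something with over 40 N, if the wrist force passes 120 N, or if a joint passes its speed limit or range.

## Working session

There is one attempt and no reset: what is moved stays moved. The work goes in short steps, Python scripts to look and compute and a shell command to move; the robot and the scene stay as the last step left them, time stands still between calls to the robot, and variables do not carry over. Pictures are saved under pics/ and viewed, about 8 in all and at most 12, crops included, and the job is handed in when it is done.

```bash
mkdir -p pics; cat > h.py <<'E'
from workcell import *
import numpy as np, cv2
from scipy.spatial.transform import Rotation as R
def save(name,f): cv2.imwrite(f'pics/{f}.png',cv2.cvtColor(name,cv2.COLOR_RGB2BGR))
def ray(cam,px,c=None):
    c=c or calibration(cam); K=np.array(c['mtx'],float); Rm=cv2.Rodrigues(np.array(c['rvec'],float))[0]; t=np.array(c['tvec'],float).ravel()
    x=(px[0]-K[0,2])/K[0,0]; y=(px[1]-K[1,2])/K[1,1]
    if cam=='wrist':
        r=np.hypot(x,y); d=np.array([x/r*np.sin(r),y/r*np.sin(r),np.cos(r)]) if r>1e-9 else np.array([0,0,1.])
    else: d=np.array([x,y,1.]); d/=np.linalg.norm(d)
    return -Rm.T@t, Rm.T@d
def atz(cam,px,z,c=None):
    o,d=ray(cam,px,c); return o+d*(z-o[2])/d[2]
def tri(rays):
    A=sum(np.eye(3)-np.outer(d,d) for o,d in rays); b=sum((np.eye(3)-np.outer(d,d))@o for o,d in rays)
    return np.linalg.solve(A,b)
def proj(cam,P,c=None):
    c=c or calibration(cam); K=np.array(c['mtx'],float); Rm=cv2.Rodrigues(np.array(c['rvec'],float))[0]; p=Rm@np.array(P,float)+np.array(c['tvec'],float).ravel()
    if cam=='wrist':
        r=np.hypot(p[0],p[1]); th=np.arctan2(r,p[2]); q=p[:2]/r*th
    else: q=p[:2]/p[2]
    return K[0,0]*q[0]+K[0,2],K[1,1]*q[1]+K[1,2]
E
python3 - <<'E'
from h import *
s=grab_frame('scene');t=grab_frame('top')
save(np.vstack([s,t])[:, :],'a')
cv2.imwrite('pics/a.png',cv2.cvtColor(cv2.resize(np.vstack([s,t]),(512,768)),cv2.COLOR_RGB2BGR))
save(cv2.resize(s,(768,576)),'s1');save(cv2.resize(t,(768,576)),'t1')
for c in('scene','top'):
    print(c,ray(c,(256,192)))
    for q in('jar0','tray_in','knob_grip','pointer_point','mark_point','shaker','red_jar'):
        print(q,[(np.round(r['location']),round(r['confidence'],2)) for r in tip_of(q,c)][:9])
print(state())
E
```

```text
scene (array([1047.19621095, -286.17369971,  806.23876167]), array([-0.57570701,  0.22458964, -0.78620668]))
jar0 [(array([318., 150.]), 0.9), (array([344., 164.]), 0.84), (array([236., 200.]), 0.79), (array([138., 201.]), 0.69), (array([110., 230.]), 0.66), (array([227., 226.]), 0.65), (array([336., 137.]), 0.63), (array([141., 252.]), 0.58)]
tray_in [(array([338., 176.]), 0.7)]
knob_grip [(array([416., 170.]), 0.56)]
pointer_point [(array([400., 177.]), 0.87)]
mark_point []
shaker [(array([361., 185.]), 0.85)]
red_jar [(array([197., 208.]), 0.68), (array([234., 197.]), 0.42)]
top (array([396.99794614, -40.68951747, 955.81703618]), array([ 0.14119874, -0.03005485, -0.98952495]))
jar0 [(array([360., 229.]), 0.87), (array([151., 257.]), 0.85), (array([117., 259.]), 0.8), (array([269., 228.]), 0.79), (array([368., 264.]), 0.78), (array([396., 233.]), 0.77), (array([299., 189.]), 0.73), (array([372., 199.]), 0.68), (array([153., 195.]), 0.63)]
tray_in [(array([169., 184.]), 0.66), (array([374., 200.]), 0.2)]
knob_grip [(array([ 88., 139.]), 0.96)]
pointer_point [(array([112., 146.]), 0.72)]
mark_point [(array([ 76., 159.]), 0.47)]
shaker [(array([141., 182.]), 0.86)]
red_jar [(array([313., 230.]), 0.86), (array([266., 224.]), 0.47), (array([375., 195.]), 0.23)]
{'time_s': 0.8, 'qpos': array([-7.47120681e+01,  1.83084982e+01,  8.96363960e+01, -1.32227683e-04,
        7.20435352e+01, -1.14368813e+00]), 'qvel': array([ 0.04094685, -0.08202681,  0.03857987, -0.0020349 ,  0.04964619,
        0.06958711]), 'effort': array([-7.27932329e-04, -4.12303591e+01, -2.32220203e+01,  7.27073452e-02,
        3.76208837e-02,  3.38193750e-06]), 'ee_pos': array([ 162.6808291 , -551.54091503,  236.0277396 ]), 'ee_rot': array([1.79988434e+02, 3.56719872e-04, 1.64316607e+01]), 'force': array([ 0.15397947, -0.01356832,  0.24881184]), 'torque': array([0.00891124, 0.02143362, 0.02291829]), 'gripper_width': 91.39523721775596}
```

View pics/s1.png

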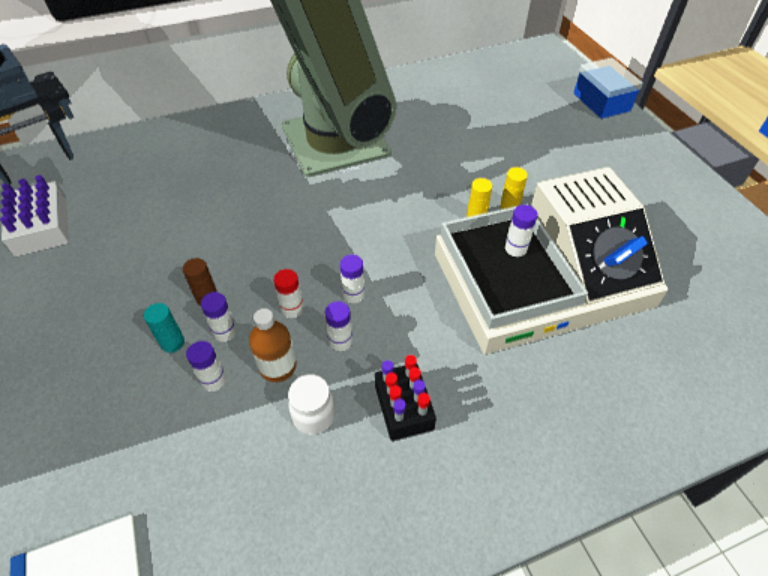

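View pics/t1.png

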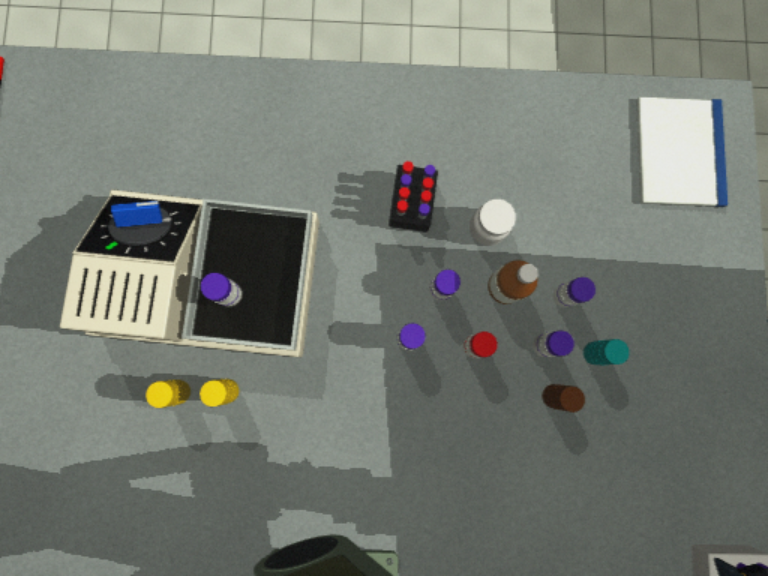

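The four purple jars on the bench are at scene/top (768-wide pixels): (352,278)/(446,283), (339,325)/(412,336), (217,317)/(560,343) and (205,366)/(581,290). The tray jar is at (520,230)/(215,288). The look-alikes are yellow (two), brown and turquoise, and the bystanders are the red jar, bottle, tub and rack. I'll take the two purple jars nearest the shaker, which also stand clear of the bottle. Next I measure positions.

```bash
python3 - <<'E'
from h import *
s=grab_frame('scene');t=grab_frame('top')
def blobs(im,lo,hi,mn=25):
    h=cv2.cvtColor(im,cv2.COLOR_RGB2HSV); m=cv2.inRange(h,lo,hi)
    n,l,st,c=cv2.connectedComponentsWithStats(m); return [(c[i],st[i,4]) for i in range(1,n) if st[i,4]>mn]
P=((122,110,60),(140,255,255))
bs=[b[0] for b in blobs(s,*P)]; bt=[b[0] for b in blobs(t,*P)]
for b in bt:
    g=atz('top',b,80); best=min(bs,key=lambda q:np.linalg.norm(np.array(q)-proj('scene',g)))
    print('purple',b.round(1),best.round(1),tri([ray('top',b),ray('scene',best)]).round(1), g.round(1))
for nm,lo,hi in(('red',(0,150,80),(5,255,255)),('redhi',(175,150,80),(180,255,255)),('green',(50,150,120),(75,255,255)),('blue',(105,150,80),(118,255,255))):
    for c,im in(('scene',s),('top',t)): print(nm,c,[(b[0].round(1),b[1],atz(c,b[0],80).round()) for b in blobs(im,lo,hi,6)])
# tray corners guess from top (768 scale) rim outer at z 93
for p in((203,203),(317,213),(301,353),(185,343)): print('rim',atz('top',(p[0]/1.5,p[1]/1.5),93).round(1))
for p in((110,192),(62,327)): print('base',p,atz('top',(p[0]/1.5,p[1]/1.5),60).round(1))
# tub, bottle, rack
for n,p,z in(('tub',(497,217),75),('bottle',(528,273),145),('rack',(415,197),80),('yel',(161,394),90),('yel',(213,393),90)): print(n,atz('top',(p[0]/1.5,p[1]/1.5),z).round())
a=cv2.resize(s[125:210,370:455],(500,500),interpolation=cv2.INTER_CUBIC); cr=cv2.resize(t[120:190,35:135],(714,500),interpolation=cv2.INTER_CUBIC)
save(cv2.resize(np.hstack([a,cr]),None,fx=.65,fy=.65),'k1')
E
```

```text
purple [286.2 113.5] [266.  270.7] [ 720.  -136.5   77.3] [ 718.9 -136.3   80. ]
purple [270.4 119.6] [279.  257.6] [702.4 -98.1  78.5] [702.  -97.9  80. ]
purple [282.5 139.2] [257.7 244.3] [ 654.1 -128.8   78. ] [ 653.6 -128.4   80. ]
purple [297.9 187.7] [224.6 209.1] [ 535.5 -167.5   78.9] [ 535.4 -167.3   80. ]
purple [143.3 190.8] [349.2 144.1] [507.  178.4 145.6] [516.6 197.5  80. ]
purple [387.6 192.7] [133.6 236.2] [ 530.6 -384.6   78.7] [ 530.3 -384.9   80. ]
purple [274.5 223.7] [234.  177.3] [ 448.1 -113.1   77.7] [ 448.  -112.9   80. ]
purple [373.1 228.5] [142.3 202.9] [ 443.3 -348.1   77.8] [ 443. -348.   80.]
red scene [(array([191.2, 182.1]), np.int32(10), array([ 425., -220.,   80.])), (array([186.1, 183.7]), np.int32(7), array([ 426., -233.,   80.])), (array([188.9, 192.7]), np.int32(18), array([ 456., -234.,   80.])), (array([274.9, 245.7]), np.int32(9), array([672., -95.,  80.])), (array([259.5, 250.1]), np.int32(11), array([ 670., -131.,   80.])), (array([263.1, 252.9]), np.int32(9), array([ 680., -126.,   80.])), (array([276.2, 252. ]), np.int32(10), array([688
[... 1171 characters left out ...]
(array([509.4,  85. ]), np.int32(43), array([408., 841.,  80.])), (array([417.1, 166.4]), np.int32(218), array([592., 346.,  80.])), (array([374.5, 216.5]), np.int32(16), array([687., 155.,  80.])), (array([ 11.7, 376.7]), np.int32(135), array([ 745., -636.,   80.]))]
blue top [(array([479.7, 102. ]), np.int32(371), array([ 769., -626.,   80.])), (array([ 90.1, 142.7]), np.int32(445), array([628., 330.,  80.]))]
rim [646.3 221.4  93. ]
rim [636.7  42.3  93. ]
rim [415.9  57.3  93. ]
rim [426.4 233.   93. ]
base (110, 192) [668.6 381.9  60. ]
base (62, 327) [447.4 435.5  60. ]
tub [ 646. -249.   75.]
bottle [ 542. -279.  145.]
rack [ 673. -114.   80.]
yel [349. 264.  90.]
yel [353. 187.  90.]
```

View pics/k1.png

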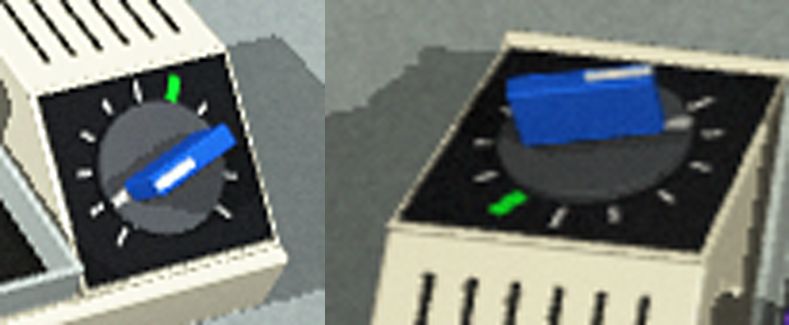

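k1 shows the pointer (white) toward the lower left on the tray side, and the green mark just clockwise of "up". The knob needs roughly 115–120° clockwise. I'm now moving above the nearest jar, at (448,-113).

```bash
cat >> h.py <<'E'
def row(pos,rot,mats=None):
    s=state(); R0=R.from_euler('xyz',s['ee_rot'],degrees=True); R1=R.from_matrix(mats) if mats is not None else R.from_euler('xyz',rot,degrees=True)
    d=R0.inv().apply(np.array(pos)-s['ee_pos'])/500; w=(R0.inv()*R1).as_rotvec()/(np.pi/2)
    return np.round(np.r_[d,w],3)
E
python3 - <<'E'
from h import *
print(row((448,-113,190),(180,0,90)))
E
```

```text
[ 0.796 -0.68   0.092  0.     0.    -0.817]
```

```bash
python3 -m jog '0.796 -0.68 0.05 0 0 -0.817; 0.796 -0.68 0.05 0 0 -0.817; 0.796 -0.68 0.05 0 0 -0.817; 0.796 -0.68 0.05 0 0 -0.817; 0.796 -0.68 0.05 0 0 -0.817; 0.796 -0.68 0.05 0 0 -0.817; 0.796 -0.68 0.05 0 0 -0.817; 0.796 -0.68 0.05 0 0 -0.817; 0.796 -0.68 0.05 0 0 -0.817; 0.796 -0.68 0.09 0 0 -0.817; 0.796 -0.68 0.09 0 0 -0.817; 0.796 -0.68 0.09 0 0 -0.817; 0.796 -0.68 0.09 0 0 -0.817; 0.796 -0.68 0.09 0 0 -0.817; 0.796 -0.68 0.09 0 0 -0.817'
python3 - <<'E'
from h import *
w=grab_frame('wrist'); c=calibration('wrist')
print([proj('wrist',p,c) for p in((448,-113,90),(535.5,-167.5,90),(440,-228,90))])
for r in tip_of('jar1','wrist'): print(np.round(r['location']),round(r['confidence'],2),atz('wrist',r['location'],0,c).round(1))
save(cv2.resize(w,(640,480)),'w1')
print(row((448,-113,68),(180,0,90)))
E
```

```text
time_s: 2.15
ee_pos: [448.5, -111.9, 190.7]
ee_rot: [-180.0, 0.0, 90.1]
force: [-0.1, 0.4, 0.1]
gripper_width: 91.2
[(np.float64(253.14717972265234), np.float64(206.3966341077012)), (np.float64(342.73166956532896), np.float64(259.3277974791482)), (np.float64(245.42552886276388), np.float64(311.41677756553315))]
[320. 223.] 0.73 [ 531. -163.    0.]
[253. 181.] 0.71 [ 447.5 -110.2    0. ]
[ 0.001  0.     0.246 -0.     0.    -0.   ]
```

View pics/w1.png

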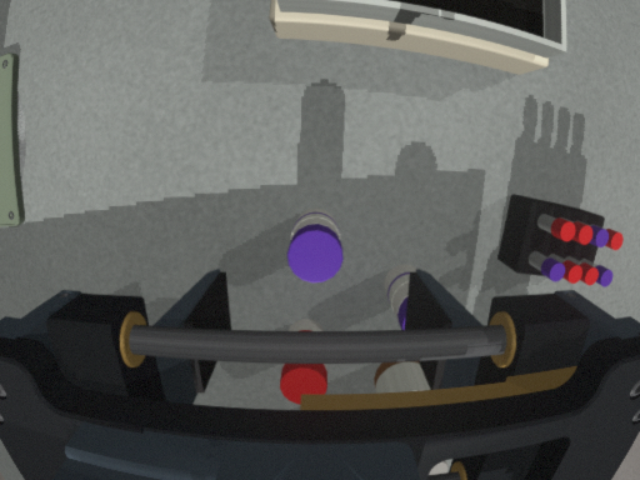

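w1 confirms a purple cap at (316,252), which is 5 px from the prediction. I'm descending and gripping.

```bash
python3 -m jog '0 -0.001 0.1 0 0 0; 0 -0.001 0.18 0 0 0; 0 -0.001 0.23 0 0 0; 0 -0.001 0.244 0 0 0; 0 -0.001 0.244 0 0 0'; python3 -m jog '0 0 0 0 0 0; 0 0 0 0 0 0; 0 0 0 0 0 0; 0 0 0 0 0 0; 0 0 0 0 0 0; 0 0 0 0 0 0' -1 15; python3 - <<'E'
from h import *
s=state();print(s['time_s'],s['ee_pos'],s['gripper_width'],row((448,-113,230),(180,0,90)),row((580,98,230),(180,0,90)))
E
```

```text
time_s: 2.67
ee_pos: [445.7, -114.2, 67.9]
ee_rot: [-179.7, -0.0, 89.8]
force: [0.0, -0.8, 0.3]
gripper_width: 91.6
time_s: 3.17
ee_pos: [446.1, -114.2, 68.5]
ee_rot: [-179.8, -0.0, 89.8]
force: [-0.4, 0.4, 0.2]
gripper_width: 54.2
3.1667 [ 446.07872976 -114.22307462   68.486511  ] 54.18165601581789 [ 0.002  0.003 -0.323 -0.002 -0.    -0.002] [ 0.425  0.266 -0.324 -0.002 -0.    -0.002]
```

```bash
python3 -m jog '0 0 0 0 0 0; 0 0 0 0 0 0; 0 0 0 0 0 0; 0 0 0 0 0 0; 0 0 0 0 0 0; 0 0 -0.04 0 0 0; 0 0 -0.1 0 0 0; 0 0 -0.17 0 0 0; 0 0 -0.24 0 0 0; 0 0 -0.28 0 0 0; 0 0 -0.28 0 0 0'; python3 - <<'E'
from h import *
print(row((580,98,203),(180,0,90)))
E
```

```text
time_s: 4.08
ee_pos: [448.9, -114.9, 212.7]
ee_rot: [179.7, 0.1, 89.9]
force: [1.4, -0.0, -0.5]
gripper_width: 39.7
[ 0.427  0.261  0.02   0.004  0.002 -0.002]
```

```bash
python3 -m jog '0.06 0.04 0 0 0 0; 0.13 0.08 0 0 0 0; 0.2 0.12 0 0 0 0; 0.27 0.165 0 0 0 0; 0.34 0.21 0 0 0 0; 0.39 0.24 0 0 0 0; 0.42 0.255 0 0 0 0; 0.427 0.261 0 0.004 0 0; 0.427 0.261 0 0.004 0 0; 0.427 0.261 0 0.004 0 0'; python3 - <<'E'
from h import *
s=grab_frame('scene');t=grab_frame('top');w=grab_frame('wrist')
print(state()['gripper_width'],row((580,98,137.5),(180,0,90)))
save(np.vstack([np.hstack([s[100:260,260:460],w[60:220,150:350]]),np.hstack([t[120:280,30:230]]*2)]),'p1')
E
```

```text
time_s: 4.92
ee_pos: [579.0, 97.0, 212.1]
ee_rot: [-179.8, 0.2, 89.8]
force: [-1.2, -0.5, -1.6]
gripper_width: 39.6
39.734153716381215 [ 0.003  0.002  0.151 -0.001  0.002 -0.003]
```

View pics/p1.png

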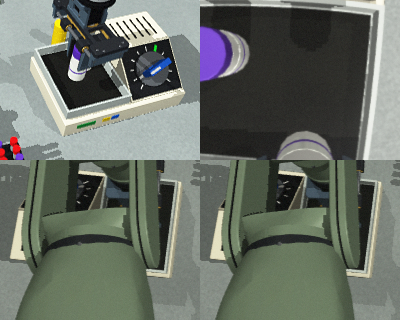

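p1 shows the jar held over free tray floor, with jar0 well clear at the pod side. Lowering.

```bash
python3 -m jog '0.003 0.002 0.05 0 0 0; 0.003 0.002 0.1 0 0 0; 0.003 0.002 0.13 0 0 0; 0.003 0.002 0.14 0 0 0; 0.003 0.002 0.146 0 0 0; 0.003 0.002 0.148 0 0 0;0.003 0.002 0.15 0 0 0;0.003 0.002 0.151 0 0 0;0.003 0.002 0.151 0 0 0'; python3 -m jog '0 0 0.001 0 0 0; 0 0 0.002 0 0 0; 0 0 0.002 0 0 0;0 0 0.002 0 0 0'
```

```text
time_s: 5.82
ee_pos: [580.6, 98.0, 138.4]
ee_rot: [180.0, 0.2, 89.7]
force: [-0.3, -0.4, -1.1]
gripper_width: 39.3
time_s: 6.15
ee_pos: [580.7, 98.0, 137.5]
ee_rot: [180.0, 0.2, 89.7]
force: [-0.0, 0.5, -1.5]
gripper_width: 39.6
```

```bash
python3 -m jog '0 0 0.001 0 0 0; 0 0 0.002 0 0 0; 0 0 0.003 0 0 0;0 0 0.003 0 0 0;0 0 0.003 0 0 0'; python3 -m jog '0 0 0 0 0 0; 0 0 0 0 0 0; 0 0 0 0 0 0; 0 0 0 0 0 0; 0 0 0 0 0 0' 0.4; python3 -m jog '0 0 -0.04 0 0 0; 0 0 -0.1 0 0 0; 0 0 -0.17 0 0 0; 0 0 -0.2 0 0 0; 0 0 -0.2 0 0 0'; python3 - <<'E'
from h import *
print(row((535.5,-167.5,190),(180,0,90)))
E
```

```text
time_s: 6.57
ee_pos: [580.8, 98.1, 136.7]
ee_rot: [179.9, 0.1, 89.8]
force: [-1.4, -1.1, 5.5]
gripper_width: 39.6
time_s: 6.98
ee_pos: [580.7, 98.0, 136.5]
ee_rot: [179.9, 0.2, 89.8]
force: [0.8, 0.5, -0.2]
gripper_width: 63.5
time_s: 7.4
ee_pos: [582.8, 98.7, 240.9]
ee_rot: [179.4, 0.1, 89.7]
force: [0.7, -0.3, -0.1]
gripper_width: 63.5
[-0.533 -0.093  0.102  0.006  0.001 -0.003]
```

```bash
python3 -m jog '-0.08 -0.013 0 0 0 0; -0.16 -0.027 0 0 0 0; -0.24 -0.04 0.02 0 0 0; -0.32 -0.055 0.04 0 0 0; -0.4 -0.07 0.06 0 0 0; -0.47 -0.08 0.08 0 0 0; -0.52 -0.09 0.102 0.006 0 0; -0.533 -0.093 0.102 0.006 0 -0.003; -0.533 -0.093 0.102 0.006 0 -0.003' 0.8; python3 - <<'E'
from h import *
w=grab_frame('wrist'); c=calibration('wrist')
h=cv2.cvtColor(w,cv2.COLOR_RGB2HSV); m=cv2.inRange(h,(122,110,60),(140,255,255)); n,l,st,ce=cv2.connectedComponentsWithStats(m)
for i in range(1,n):
    if st[i,4]>100: print(ce[i].round(),st[i,4],atz('wrist',ce[i],88,c).round(1))
print(row((535.5,-167.5,68),(180,0,90)))
E
```

```text
time_s: 8.15
ee_pos: [534.4, -169.0, 188.1]
ee_rot: [-179.8, 0.0, 89.9]
force: [-0.3, 0.2, 0.2]
gripper_width: 82.0
[427. 130.] 291 [698.1 -93.9  88. ]
[381. 159.] 348 [ 650.6 -123.6   88. ]
[438. 169.] 223 [ 715.8 -131.2   88. ]
[253. 200.] 1614 [ 535.2 -162.1   88. ]
[ 0.     0.001  0.242 -0.001 -0.    -0.001]
```

```bash
python3 -m jog '0.003 0 0.08 0 0 0; 0.004 0.001 0.16 0 0 0; 0.005 0.001 0.22 0 0 0; 0.005 0.001 0.24 0 0 0; 0.005 0.001 0.24 0 0 0'; python3 -m jog '0 0 0 0 0 0; 0 0 0 0 0 0; 0 0 0 0 0 0; 0 0 0 0 0 0; 0 0 0 0 0 0; 0 0 0 0 0 0; 0 0 0 0 0 0; 0 0 0 0 0 0; 0 0 0 0 0 0; 0 0 0 0 0 0; 0 0 -0.04 0 0 0; 0 0 -0.1 0 0 0; 0 0 -0.17 0 0 0; 0 0 -0.24 0 0 0; 0 0 -0.28 0 0 0; 0 0 -0.28 0 0 0' -1; python3 - <<'E'
from h import *
print(row((470,98,210),(180,0,90)))
E
```

```text
time_s: 8.62
ee_pos: [534.4, -163.2, 66.8]
ee_rot: [-179.7, -0.1, 90.0]
force: [0.4, 0.0, 0.4]
gripper_width: 82.1
time_s: 9.95
ee_pos: [537.8, -164.3, 211.5]
ee_rot: [179.8, 0.0, 90.0]
force: [0.9, -1.0, -1.4]
gripper_width: 39.6
[ 0.525 -0.135  0.002  0.002  0.001  0.   ]
```

```bash
python3 -m jog '0.06 -0.015 0 0 0 0; 0.13 -0.03 0 0 0 0; 0.2 -0.05 0 0 0 0; 0.27 -0.07 0 0 0 0; 0.34 -0.09 0 0 0 0; 0.41 -0.105 0 0 0 0; 0.47 -0.12 0 0 0 0; 0.51 -0.131 0 0 0 0; 0.525 -0.135 0 0.002 0 0; 0.525 -0.135 0 0.002 0 0; 0.525 -0.135 0 0.002 0 0'; python3 - <<'E'
from h import *
w=grab_frame('wrist'); s=grab_frame('scene')
print(row((470,98,137),(180,0,90)))
save(np.hstack([cv2.resize(w,(512,384))[:, :],np.pad(s[100:260,260:460],((0,224),(0,0),(0,0)))]),'p2')
E
```

```text
time_s: 10.87
ee_pos: [470.1, 97.7, 210.2]
ee_rot: [-179.9, 0.1, 90.1]
force: [-0.1, -0.2, -1.5]
gripper_width: 39.9
[ 0.002 -0.001  0.147 -0.     0.001 -0.   ]
```

View pics/p2.png

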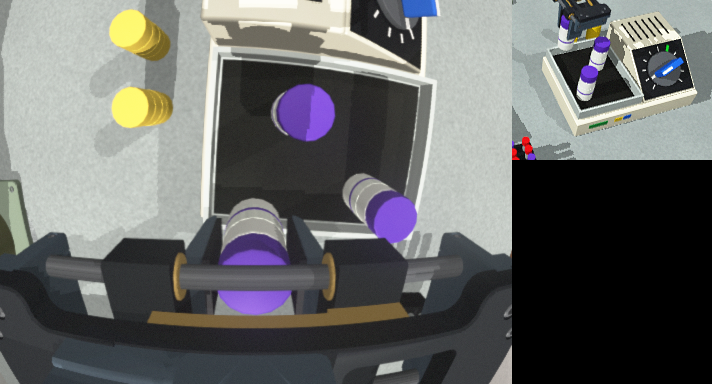

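p2 shows the second jar standing upright at (375,205), jar0 at (305,112), and the held jar above free floor at lower left. Lowering.

```bash
python3 -m jog '0.004 -0.001 0.05 0 0 0; 0.006 -0.001 0.1 0 0 0; 0.006 -0.001 0.13 0 0 0; 0.006 -0.001 0.14 0 0 0; 0.006 -0.001 0.144 0 0 0; 0.006 -0.001 0.146 0 0 0;0.006 -0.001 0.148 0 0 0;0.006 -0.001 0.148 0 0 0'; python3 -m jog '0 0 0.001 0 0 0; 0 0 0.002 0 0 0; 0 0 0.003 0 0 0;0 0 0.003 0 0 0;0 0 0.003 0 0 0'
```

```text
time_s: 11.63
ee_pos: [470.6, 99.8, 137.4]
ee_rot: [179.9, 0.1, 89.9]
force: [-1.0, -0.0, -2.2]
gripper_width: 40.0
time_s: 12.05
ee_pos: [470.6, 99.9, 136.0]
ee_rot: [179.9, 0.1, 89.9]
force: [-0.3, -0.8, -1.8]
gripper_width: 39.8
```

```bash
python3 -m jog '0 0 0.001 0 0 0; 0 0 0.002 0 0 0; 0 0 0.003 0 0 0;0 0 0.003 0 0 0;0 0 0.003 0 0 0'
```

```text
time_s: 12.47
ee_pos: [470.7, 99.9, 135.1]
ee_rot: [179.9, 0.1, 89.9]
force: [-0.5, -0.0, 4.5]
gripper_width: 40.3
```

```bash
python3 -m jog '0 0 0 0 0 0; 0 0 0 0 0 0; 0 0 0 0 0 0; 0 0 0 0 0 0; 0 0 0 0 0 0' 0.4; python3 -m jog '0 0 -0.04 0 0 0; 0 0 -0.1 0 0 0; 0 0 -0.17 0 0 0; 0 0 -0.25 0 0 0; 0 0 -0.3 0 0 0; 0 0 -0.3 0 0 0'; cat >> h.py <<'E'
ps=np.radians(176.7); LX=np.array([np.cos(ps),np.sin(ps),0]); LY=np.array([-np.sin(ps),np.cos(ps),0]); Z=np.array([0,0,1.])
TR=np.array([531,138,68.]); O=TR-85*LY-68*Z
a=np.radians(35); N=-np.sin(a)*LX+np.cos(a)*Z     # panel normal
U=np.cos(a)*LX+np.sin(a)*Z                        # up slope
RT=-LY*-1*-1 if False else -LY                    # right seen from outside (+y world)
KG=O-52.5*LX-90*LY+100*Z+31*N
def kdir(q): al=q-2.36; return U*np.cos(al)+RT*np.sin(al)   # clockwise from outside
def ang(P,K=None):
    d=np.array(P)-(KG if K is None else K); return 2.36+np.arctan2(d@RT,d@U)
E
python3 - <<'E'
from h import *
print('KG',KG.round(),N.round(3),RT.round(2))
grab_frame('top');grab_frame('scene')
g=[ray(c,tip_of('knob_grip',c)[0]['location']) for c in('top','scene')]; print('net KG',tri(g).round())
def onpl(c,px,h): # plane through skirt level
    o,d=ray(c,px); P0=KG-h*N; return o+d*((P0-o)@N)/(d@N)
for q in('pointer_point','mark_point','tray_in','shaker'):
    for c in('top','scene'):
        r=tip_of(q,c)
        if r:
            P=onpl(c,r[0]['location'],25 if q[0]=='p' else 31); print(q,c,round(r[0]['confidence'],2),P.round(),round(ang(P),2),atz(c,r[0]['location'],68 if q[0]=='t' else 0).round())
for c,px in(('top',(73.9,163.2)),('scene',(414.8,147.7))): P=onpl(c,px,31);print('green',P.round(),ang(P).round(2),np.linalg.norm(P-(KG-31*N)).round())
# white pointer tip pixels from crop
for c,px in(('top',(35+680/7.14/.65*.65*1.0,0)),): pass
E
```

```text
time_s: 12.88
ee_pos: [470.7, 99.9, 135.0]
ee_rot: [179.9, 0.1, 89.9]
force: [-0.7, -0.2, -0.7]
gripper_width: 63.6
time_s: 13.38
ee_pos: [473.2, 100.6, 290.9]
ee_rot: [179.2, -0.1, 89.9]
force: [0.5, -0.9, 0.9]
gripper_width: 63.7
KG [611. 309. 125.] [ 0.573 -0.033  0.819] [ 0.06  1.   -0.  ]Traceback (most recent call last):
  File "<stdin>", line 4, in <module>
IndexError: list index out of range
```

```bash
python3 - <<'E'
from h import *
M=np.c_[RT,np.cross(-N,RT),-N]
print(row(KG+170*N,None,M), (KG+170*N).round(), R.from_matrix(M).as_euler('xyz',degrees=True), state()['qpos'].round())
E
```

```text
[0.407 0.477 0.039 0.389 0.012 0.035] [709. 303. 265.] [-145.     0.    86.7] [11.  8. 96. -0. 76. 11.]
```

```bash
python3 -m jog '0.06 0.07 0 0.06 0 0; 0.13 0.14 0 0.12 0 0; 0.19 0.21 0 0.18 0 0; 0.25 0.28 0 0.24 0 0; 0.3 0.35 0 0.3 0 0; 0.35 0.42 0 0.35 0 0; 0.39 0.46 0 0.389 0.012 0.035; 0.407 0.477 0.03 0.389 0.012 0.035; 0.407 0.477 0.039 0.389 0.012 0.035; 0.407 0.477 0.039 0.389 0.012 0.035'; python3 - <<'E'
from h import *
w=grab_frame('wrist');c=calibration('wrist'); st=state(); print(st['qpos'].round(1))
def onpl(px,h):
    o,d=ray('wrist',px,c); P0=KG-h*N; return o+d*((P0-o)@N)/(d@N)
for q in('knob_grip','pointer_point','mark_point'):
    for r in tip_of(q,'wrist')[:2]:
        P=onpl(r['location'],{'k':0,'p':23,'m':31}[q[0]]); print(q,np.round(r['location']),round(r['confidence'],2),P.round(1),ang(P).round(2))
k=proj('wrist',KG,c);print('pred',k)
v=w.copy()
x0=int(max(0,min(k[0]-110,292)));y0=int(max(0,min(k[1]-110,164)));print(x0,y0)
save(cv2.resize(w[y0:y0+220,x0:x0+220],(600,600),interpolation=cv2.INTER_CUBIC),'k2')
s=grab_frame('scene'); kk=[]
print('scene kg',[np.round(r['location']) for r in tip_of('knob_grip','scene')],proj('scene',KG))
E
```

```text
time_s: 14.37
ee_pos: [701.0, 302.5, 244.6]
ee_rot: [-143.8, 0.4, 86.6]
force: [3.0, 2.7, -6.1]
gripper_width: 64.0
[ 17.6  61.9  12.8  17.8 137.8  30.8]
knob_grip [257. 189.] 0.69 [614.2 308.  123.3] -0.65
pointer_point [269. 219.] 0.61 [610.  267.1  96.5] 0.39
mark_point [217. 164.] 0.59 [560.9 333.3 123.7] 2.84
pred (np.float64(253.21630656504655), np.float64(188.94816512382118))
143 78
scene kg [array([416., 168.])] (np.float64(415.56576019376104), np.float64(163.77429958552645))
```

View pics/k2.png

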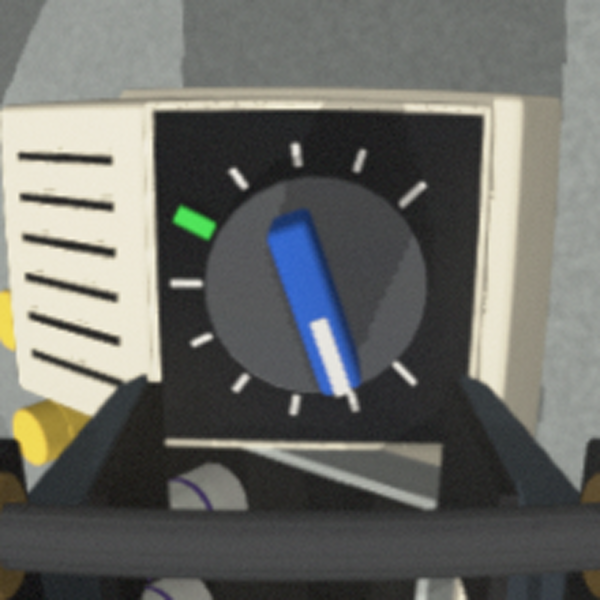

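k2 shows the pointer (white, crop (335,385)) at about q≈0.45 and the green mark at (194,222), about q≈2.85. That's about 136° clockwise, so I'll do it in two grips. Now refining the knob axis and angles.

```bash
python3 - <<'E'
from h import *
w=grab_frame('wrist');c=calibration('wrist'); s=grab_frame('scene');cs=calibration('scene')
h=cv2.cvtColor(w,cv2.COLOR_RGB2HSV)
def cen(m,box):
    z=np.zeros_like(m); x0,y0,x1,y1=box; z[y0:y1,x0:x1]=m[y0:y1,x0:x1]
    n,l,st,ce=cv2.connectedComponentsWithStats(z); i=1+np.argmax(st[1:,4]); return ce[i],l==i
f=lambda x,y:(143+x/2.727,78+y/2.727)
blue,mb=cen(cv2.inRange(h,(105,120,80),(120,255,255)),(230,140,290,230))
green,_=cen(cv2.inRange(h,(50,120,100),(75,255,255)),(190,130,240,190))
hs=cv2.cvtColor(s,cv2.COLOR_RGB2HSV); bs,_=cen(cv2.inRange(hs,(105,120,80),(120,255,255)),(395,145,440,185)); gs,_=cen(cv2.inRange(hs,(50,120,100),(75,255,255)),(395,130,440,185))
g3=tri([ray('wrist',green,c),ray('scene',gs,cs)]); k3=tri([ray('wrist',f(316,283),c),ray('scene',bs,cs)])
print('green3d',g3.round(1),'height vs panel',((g3-KG)@N+31).round(1))
def onpl(px,hh,K=KG):
    o,d=ray('wrist',px,c); return o+d*((K-hh*N-o)@N)/(d@N)
sk=[onpl(f(*p),23) for p in((205,290),(427,290),(316,176),(316,394))]
C=((sk[0]+sk[1])@U/2*U)+((sk[2]+sk[3])@RT/2*RT)
K2=C+((KG-23*N)@N)*N+23*N
print('skirt dims',np.linalg.norm(sk[0]-sk[1]).round(1),np.linalg.norm(sk[2]-sk[3]).round(1),'KG from skirt',K2.round(1),'old',KG.round(1))
bar=onpl(f(290,222),-11)-onpl(f(345,392),-11)
print('bar top ends len',np.linalg.norm(bar).round(1),'angle',(2.36+np.arctan2(-bar@RT,-bar@U)).round(3))
wl=onpl(f(320,322),-11)-onpl(f(337,393),-11); print('white line angle',(2.36+np.arctan2(-wl@RT,-wl@U)).round(3))
gp=onpl(green,31);print('green',ang(gp,K2).round(3),np.linalg.norm(gp-K2+31*N).round(1))
for t in((403,373),(352,400),(186,283),(238,178),(296,155),(360,160),(413,193)): P=onpl(f(*t),31);print(t,ang(P,K2).round(3),np.linalg.norm(P-K2+31*N).round(1),end=' | ')
E
```

```text
green3d [563.4 340.7 126.7] height vs panel 3.6
skirt dims 96.0 96.5 KG from skirt [612.1 305.7 124.7] old [611.2 308.7 125.4]
bar top ends len 71.9 angle 0.48
white line angle 0.555
green 2.982 54.4
(403, 373) 0.021 57.5 | (352, 400) 0.488 56.8 | (186, 283) 2.373 57.3 | (238, 178) 3.309 57.6 | (296, 155) 3.778 57.3 | (360, 160) 4.259 57.7 | (413, 193) 4.731 58.3 |
```

```bash
cat >> h.py <<'E'
KG=np.array([612,306,125.])
def kM(q): x=-kdir(q); return np.c_[x,np.cross(-N,x),-N]
E
python3 - <<'E'
from h import *
print(row(KG+75*N,None,kM(0.48)))
E
```

```text
[ 0.001  0.013  0.182  0.007 -0.002 -0.197]
```

```bash
python3 -m jog '0 0 0.04 0 0 -0.06; 0 0.01 0.09 0 0 -0.12; 0.001 0.013 0.14 0.007 0 -0.19; 0.001 0.013 0.17 0.007 -0.002 -0.197; 0.001 0.013 0.182 0.007 -0.002 -0.197; 0.001 0.013 0.182 0.007 -0.002 -0.197'; python3 - <<'E'
from h import *
w=grab_frame('wrist');c=calibration('wrist');print(state()['qpos'].round(1)); np.savez('w3',w=w)
print([np.round(proj('wrist',KG+b,c),1) for b in (11*N,11*N+33*kdir(.48),11*N-33*kdir(.48),-23*N)], row(KG+5*N,None,kM(.48)))
o,d=ray('wrist',(256,192),c);print('cam',o.round(),d.round(2),'h above KG',((o-KG)@N).round())
save(cv2.resize(w,(768,576),interpolation=cv2.INTER_CUBIC),'k3')
E
```

```text
time_s: 15.27
ee_pos: [654.3, 303.8, 188.1]
ee_rot: [-146.4, -10.1, 101.4]
force: [-0.4, 0.1, 0.5]
gripper_width: 63.8
[ 18.6  52.5  41.4  14.1 118.1   7.3]
[array([254.2, 220.4]), array([254.2, 258.4]), array([254.3, 178.5]), array([254.1, 207.1])] [-0.001  0.002  0.144  0.002 -0.     0.001]
cam [725. 375. 325.] [-0.5  -0.21 -0.84] h above KG 226.0
```

View pics/k3.png

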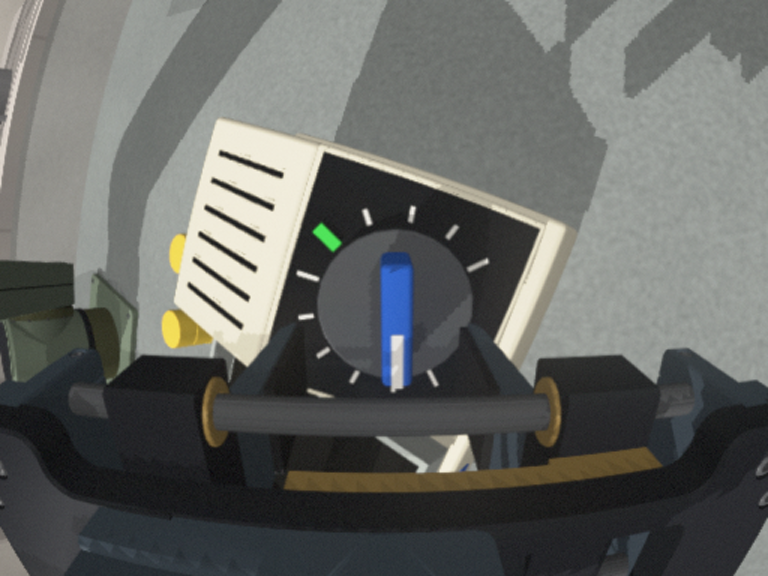

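k3 shows the bar top running from (396,265) to (397,388), parallel to the jaws but about 10 native px to the right of the jaw centre. That is about 8 mm, and I correct for it using two views.

```bash
python3 - <<'E'
from h import *
c=calibration('wrist'); x=cv2.Rodrigues(np.array(c['rvec'],float))[0][0]
print('camx',x.round(2),'·U',(x@U).round(2))
s=grab_frame('scene');print([np.round(r['location'],1) for r in tip_of('knob_grip','scene')])
def res(K): return np.round(np.r_[proj('wrist',K+11*N,c),proj('wrist',K+11*N+33*kdir(.48),c),proj('wrist',K+11*N-33*kdir(.48),c)],1)
from scipy.optimize import least_squares
obs=np.array([264.3,217.8*1.0,264.7,258.7,264,177])
r=least_squares(lambda K:(np.r_[proj('wrist',K+11*N+33*kdir(.48),c),proj('wrist',K+11*N-33*kdir(.48),c)]-obs[2:]),KG)
K=r.x;print('fit',K.round(1),r.fun.round(1),'dU,dRT,dN',((K-KG)@U).round(1),((K-KG)@RT).round(1),((K-KG)@N).round(1),'scene proj',np.round(proj('scene',K),1),np.round(proj('scene',KG),1))
print(row(K+5*N,None,kM(.48)))
E
```

```text
camx [ 0.8   0.26 -0.54] ·U -0.95
[array([149.9, 220.8]), array([417.9, 167.3])]
fit [620.3 309.9 125. ] [-0.9 -0.   0.9  0. ] dU,dRT,dN -6.6 4.4 4.6 scene proj [418.2 166.3] [414.8 164.4]
[ 0.003  0.015  0.135  0.003 -0.     0.001]
```

```bash
echo 'KG=np.array([620.3,309.9,125.])' >> h.py
python3 -m jog '0.003 0.015 0.03 0.003 0 0; 0.003 0.015 0.06 0.003 0 0; 0.003 0.015 0.09 0.003 0 0; 0.003 0.015 0.115 0.003 0 0; 0.003 0.015 0.125 0.003 0 0; 0.003 0.015 0.131 0.003 0 0; 0.003 0.015 0.131 0.003 0 0'; python3 -m jog '0 0 0 0 0 0; 0 0 0 0 0 0; 0 0 0 0 0 0; 0 0 0 0 0 0; 0 0 0 0 0 0; 0 0 0 0 0 0; 0 0 0 0 0 0; 0 0 0 0 0 0; 0 0 0 0 0 0; 0 0 0 0 0 0' -1 20; python3 - <<'E'
from h import *
s=state();print(s['qpos'].round(1),s['torque'].round(2),((s['ee_pos']-KG)@N).round(1),row(KG+6*N,None,kM(.48)))
E
```

```text
time_s: 16.0
ee_pos: [624.8, 309.5, 131.4]
ee_rot: [-146.3, -10.1, 101.4]
force: [-0.5, 0.5, -0.1]
gripper_width: 63.7
time_s: 16.83
ee_pos: [624.0, 309.4, 132.0]
ee_rot: [-146.2, -10.1, 101.4]
force: [-3.7, -1.5, 3.4]
gripper_width: 15.8
[ 19.6  50.9  53.1  13.7 108.5   5.7] [-0.14  0.31  0.18] 7.9 [ 0.     0.002  0.004 -0.001 -0.     0.001]
```

```bash
python3 -m jog '0 0 0 0 0 0.06; 0 0 0 0 0 0.12; 0 0 0 0 0 0.18; 0 0 0 0 0 0.24; 0 0 0 0 0 0.3; 0 0 0 0 0 0.36; 0 0 0 0 0 0.42; 0 0 0 0 0 0.48; 0 0 0 0 0 0.54; 0 0 0 0 0 0.6; 0 0 0 0 0 0.66; 0 0 0 0 0 0.72; 0 0 0 0 0 0.78; 0 0 0 0 0 0.8; 0 0 0 0 0 0.8'; python3 - <<'E'
from h import *
s=state();print(s['qpos'].round(1),s['torque'].round(2))
M=R.from_euler('xyz',s['ee_rot'],degrees=True).as_matrix(); print('tool angle',ang(KG-M[:,0]))
E
```

```text
time_s: 18.08
ee_pos: [623.8, 309.4, 132.2]
ee_rot: [-157.6, 27.8, 38.1]
force: [-2.3, -0.5, 2.5]
gripper_width: 15.6
[ 19.6  50.9  53.1  13.7 108.5  77.7] [ 0.11  0.38 -0.18]
tool angle 1.7358307869767613
```

```bash
python3 -m jog '0 0 0 0 0 0; 0 0 0 0 0 0; 0 0 0 0 0 0; 0 0 0 0 0 0; 0 0 0 0 0 0; 0 0 0 0 0 0; 0 0 0 0 0 0; 0 0 -0.03 0 0 0; 0 0 -0.07 0 0 0; 0 0 -0.12 0 0 0; 0 0 -0.12 0 0 0' 0.4; python3 -m jog '0 0 0 0 0 -0.07; 0 0 0 0 0 -0.14; 0 0 0 0 0 -0.21; 0 0 0 0 0 -0.28; 0 0 0 0 0 -0.35; 0 0 0 0 0 -0.42; 0 0 0 0 0 -0.49; 0 0 0 0 0 -0.56; 0 0 0 0 0 -0.63; 0 0 0 0 0 -0.7; 0 0 0 0 0 -0.77; 0 0 0 0 0 -0.84; 0 0 0 0 0 -0.91; 0 0 0 0 0 -0.95; 0 0 0 0 0 -0.95';  python3 - <<'E'
from h import *
w=grab_frame('wrist');c=calibration('wrist');s=state();print(s['qpos'].round(1),s['ee_pos'].round(1))
print('pred mark',[proj('wrist',KG-31*N+50*kdir(q),c) for q in(2.85,2.98)],'pointer',proj('wrist',KG-23*N+46*kdir(1.736),c))
save(cv2.resize(w,(768,576),interpolation=cv2.INTER_CUBIC),'k4')
E
```

```text
time_s: 19.0
ee_pos: [660.9, 307.3, 184.5]
ee_rot: [-157.8, 27.4, 37.9]
force: [1.5, 0.3, 0.3]
gripper_width: 64.2
time_s: 20.25
ee_pos: [660.4, 307.4, 183.7]
ee_rot: [-149.4, -17.4, 113.2]
force: [0.4, -0.5, -0.1]
gripper_width: 63.3
[ 18.7  53.4  40.2  14.2 118.3  -6. ] [660.5 307.4 183.8]
pred mark [(np.float64(223.3150806486333), np.float64(157.6785551919187)), (np.float64(230.006079500445), np.float64(154.21612611354706))] pointer (np.float64(200.68777451244478), np.float64(212.36235281898956))
```

View pics/k4.png

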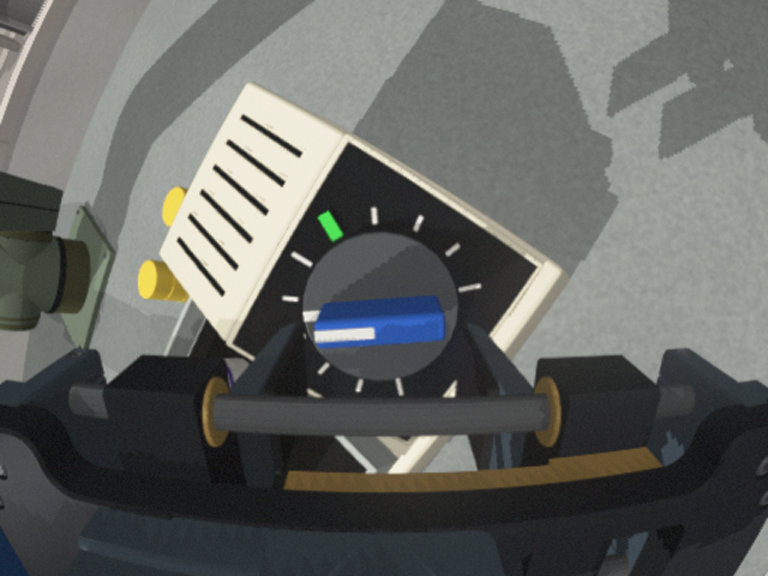

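k4 shows the knob turned as planned: pointer at (310,316), just before tick 4, and green at (330,226), near tick 6. I compute the green angle from the ticks and continue rotating to the regrip yaw.

```bash
python3 - <<'E'
from h import *
from scipy.optimize import least_squares
c=calibration('wrist')
T={5:(301,258),4:(290,298),7:(375,215),8:(419,223),9:(453,249),10:(469,287),0:(400,387),1:(361,385),2:(323,369)}
def pl(px,K):
    o,d=ray('wrist',(px[0]/1.5,px[1]/1.5),c); return o+d*((K-o)@N)/(d@N)
f=lambda v:np.concatenate([pl(p,KG-31*N+v[2]*N)-(KG-31*N+v[0]*U+v[1]*RT+v[2]*N+v[3]*kdir(i*.4712+v[4])) for i,p in T.items()])
r=least_squares(f,[0,0,0,57,0]);v=r.x;v5=np.r_[v[:2],0,v[3:]];print(v.round(3),np.abs(r.fun).max().round(1))
K=KG+v[0]*U+v[1]*RT+v[2]*N
print('green',(ang(pl((330,226),K-31*N),K)-v[4]).round(3),'pointer',(ang(pl((310,316),K-25*N),K)-v[4]).round(3))
b=pl((440,313),K+11*N)-pl((317,332),K+11*N); print('bar',(2.36+np.arctan2(-b@RT,-b@U)-v[4]).round(3))
print('KG fit',K.round(1))
M=kM(1.736); M=M@np.diag([-1,-1,1]); print('row',row(KG+60*N,None,M))
E
```

```text
[4.16270e+01 6.70440e+01 2.51793e+02 0.00000e+00 1.90000e-02] 0.0
green 2.846 pointer 3.822
bar 4.776
KG fit [734.3 370.5 355.1]
row [-0.00e+00  1.00e-03  2.20e-02  3.00e-03  2.00e-03 -1.05e+00]
```

```bash
python3 - <<'E'
from h import *
from scipy.optimize import least_squares
c=calibration('wrist')
T={5:(301,258),4:(290,298),7:(375,215),8:(419,223),9:(453,249),10:(469,287),0:(400,387),1:(361,385),2:(323,369)}
for dn in(-4,0,4):
    def pl(px,P):
        o,d=ray('wrist',(px[0]/1.5,px[1]/1.5),c); return o+d*((P-o)@N)/(d@N)
    KK=KG+dn*N
    f=lambda v:np.concatenate([pl(p,KK-31*N)-(KK-31*N+v[0]*U+v[1]*RT+v[2]*kdir(i*.4712+v[3])) for i,p in T.items()])
    r=least_squares(f,[0,0,57,0]);v=r.x;K=KK+v[0]*U+v[1]*RT
    b=pl((440,313),K+11*N)-pl((317,332),K+11*N)
    print(dn,v.round(3),np.abs(r.fun).max().round(1),'green',(ang(pl((330,226),K-31*N),K)-v[3]).round(3),'pointer',(ang(pl((310,316),K-25*N),K)-v[3]).round(3),'bar',(2.36+np.arctan2(-b@RT,-b@U)-v[3]).round(3),K.round(1))
E
python3 -m jog '0 0 0 0 0 -0.07; 0 0 0 0 0 -0.14; 0 0 0 0 0 -0.21; 0 0 0 0 0 -0.28; 0 0 0 0 0 -0.35; 0 0 0 0 0 -0.42; 0 0 0 0 0 -0.49; 0 0 0 0 0 -0.56; 0 0 0 0 0 -0.63; 0 0 0 0 0 -0.7; 0 0 0 0 0 -0.77; 0 0 0 0 0 -0.84; 0 0 0 0 0 -0.91; 0 0 0 0 0 -0.95; 0 0 0 0 0 -0.95'
python3 - <<'E'
from h import *
M=kM(1.736)@np.diag([-1,-1,1]); print('row',row(np.array([623.8, 309.4, 132.2]),None,M),state()['qpos'].round(1))
E
```

```text
-4 [-5.4900e-01  4.1000e-01  5.5019e+01  2.2000e-02] 0.9 green 2.819 pointer 1.696 bar 1.631 [618.5 310.4 121.4]
0 [1.1000e-01 1.4520e+00 5.4159e+01 2.2000e-02] 0.9 green 2.819 pointer 1.697 bar 1.631 [620.3 311.4 125.1]
4 [7.7000e-01 2.4940e+00 5.3299e+01 2.2000e-02] 0.9 green 2.819 pointer 1.697 bar 1.631 [622.1 312.3 128.7]
time_s: 21.55
ee_pos: [660.2, 307.4, 183.4]
ee_rot: [162.5, -30.6, -151.8]
force: [-1.1, -0.2, -0.1]
gripper_width: 63.6
row [ 0.002  0.     0.126  0.001  0.003 -0.101] [ 18.7  53.4  40.3  14.2 118.3 -91.5]
```

The fit to 9 ticks (0.9 mm residual) puts green at 2.82 and the pointer at 1.70, so about 64° remain. Regripping at the same TCP.

```bash
python3 -m jog '0.002 0 0 0 0.003 -0.06; 0.002 0 0 0 0.003 -0.101; 0.002 0 0.03 0 0.003 -0.101; 0.002 0 0.06 0 0.003 -0.101; 0.002 0 0.09 0 0.003 -0.101; 0.002 0 0.115 0 0.003 -0.101; 0.002 0 0.126 0 0.003 -0.101; 0.002 0 0.126 0 0.003 -0.101'; python3 -m jog '0 0 0 0 0 0; 0 0 0 0 0 0; 0 0 0 0 0 0; 0 0 0 0 0 0; 0 0 0 0 0 0; 0 0 0 0 0 0; 0 0 0 0 0 0; 0 0 0 0 0 0; 0 0 0 0 0 0; 0 0 0 0 0 0' -1 20; python3 -m jog '0 0 0 0 0 0.06; 0 0 0 0 0 0.12; 0 0 0 0 0 0.18; 0 0 0 0 0 0.24; 0 0 0 0 0 0.3; 0 0 0 0 0 0.36; 0 0 0 0 0 0.42; 0 0 0 0 0 0.48; 0 0 0 0 0 0.54; 0 0 0 0 0 0.6; 0 0 0 0 0 0.66; 0 0 0 0 0 0.7; 0 0 0 0 0 0.713; 0 0 0 0 0 0.713; 0 0 0 0 0 0.713'; python3 - <<'E'
from h import *
s=state();print(s['qpos'].round(1))
M=R.from_euler('xyz',s['ee_rot'],degrees=True).as_matrix(); print('tool angle',ang(KG+M[:,0]))
E
```

```text
time_s: 22.22
ee_pos: [622.5, 309.2, 131.2]
ee_rot: [157.7, -27.9, -142.0]
force: [0.8, -0.4, -0.3]
gripper_width: 64.5
time_s: 23.05
ee_pos: [622.6, 309.2, 131.2]
ee_rot: [157.7, -27.9, -142.0]
force: [-0.0, -0.8, -0.1]
gripper_width: 15.5
time_s: 24.3
ee_pos: [622.6, 309.9, 131.2]
ee_rot: [-161.5, -30.5, 143.2]
force: [-1.2, 2.3, 0.2]
gripper_width: 16.2
[ 19.7  50.8  53.4  13.7 108.3 -38.1]
tool angle 2.8558454481919457
```

Tool angle 2.856 − 0.022 ≈ 2.83, on target. I'm releasing, backing off and looking.

```bash
python3 -m jog '0 0 0 0 0 0; 0 0 0 0 0 0; 0 0 0 0 0 0; 0 0 0 0 0 0; 0 0 0 0 0 0; 0 0 0 0 0 0; 0 0 0 0 0 0; 0 0 -0.03 0 0 0; 0 0 -0.07 0 0 0; 0 0 -0.13 0 0 0; 0 0 -0.18 0 0 0; 0 0 -0.18 0 0 0; 0 0 -0.18 0 0 0' 0.4;  python3 - <<'E'
from h import *
w=grab_frame('wrist');c=calibration('wrist');s=state();print(s['qpos'].round(1),s['ee_pos'].round(1))
sc=grab_frame('scene');t=grab_frame('top')
a=cv2.resize(w[90:290,120:380],(520,400),interpolation=cv2.INTER_CUBIC); b=cv2.resize(sc[90:290,280:480],(270,270))
im=np.zeros((600,800,3),np.uint8);im[:400,:520]=a;im[:270,520:790]=b;im[400:,:240]=cv2.resize(t[110:250,30:198],(240,200));im[400:,240:800]=cv2.resize(sc[120:290,70:300],(560,200))
save(im,'k5')
E
```

```text
time_s: 25.38
ee_pos: [675.2, 306.7, 205.3]
ee_rot: [-161.7, -30.4, 143.3]
force: [0.6, 0.7, -0.4]
gripper_width: 64.0
[ 18.4  55.4  33.3  14.9 123.6 -35.2] [674.4 306.7 204.1]
```

View pics/k5.png

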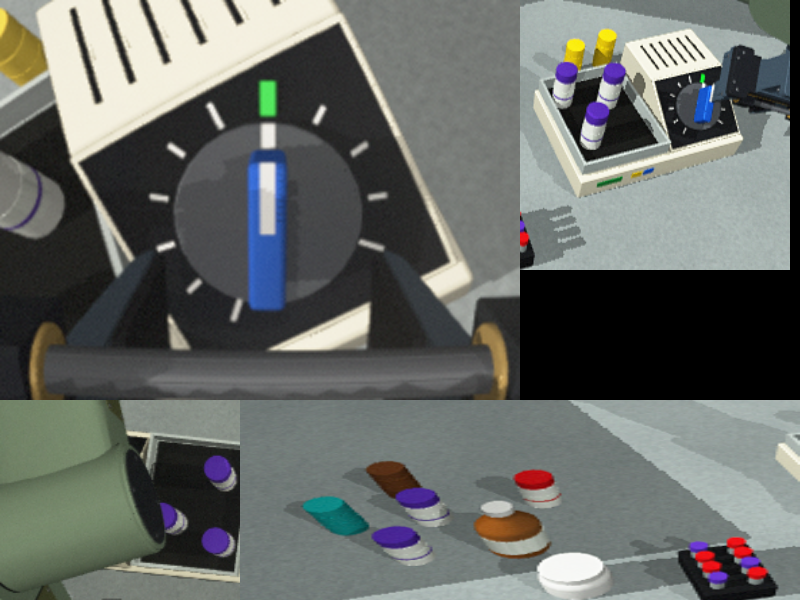

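k5 shows the pointer (267,138) directly in line with the green mark (267,98). Three purple jars stand in the tray, the other two and the bystanders are in place, and the gripper is clear. Handing in.

```bash
python3 -c "
from workcell import *
print(job_done(), state()['time_s'])"
```

```text
the job is handed in; nothing more can be done
the job is handed in; nothing more can be done
```

I stood the two purple-capped jars nearest the shaker in the tray beside the first one. I lowered each until the wrist force showed contact, then let go. After that I turned the blue knob clockwise in two grips, about 72° and then 64°, until its pointer was at the green mark. I handed the job in at about 25 s.

**Last checks:** the final pictures show exactly three purple jars upright in the tray and the pointer in line with the green mark. The other two purple jars, the red jar, bottle, tub and rack were standing, with no shift visible by eye. The gripper was open and clear of everything.

**Checks that disagreed:**
- **Knob position:** my first estimate was about 8 mm off, and I corrected it from a close-up before gripping.
- **Green mark:** my first reading was 2.98 rad. A fit to the scale's ticks gave 2.82 rad, which I used, and the last picture agrees with it.
- **Angle fit:** one earlier fit failed to give a usable result, so I redid it with the panel plane held fixed.

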